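# Clear the terminal box, tuck its cover under the lid lip and hold it down

### The arm

A 6-joint arm with a two-finger parallel gripper is mounted at the origin on a cart in front of the work surface, level with it; the furniture and walls round the work are solid. World frame = base frame: x ahead of the robot, y to its left, z up, the work surface at z = 0. Lengths are in m, angles in rad, forces in N, time in s.
With the tool pointing down it reaches from about 0.325 to 0.9 m from the base axis. Payload 6.1 kg.
Tool frame: the origin (TCP) lies midway between the tips of the shut fingers; the grasp point (between the pads) lies 19 mm behind it; z points along the fingers, y is the line along which they close (so a half turn about z gives the same grasp; the last joint's range is limited). The gripper opens to 85 mm and grips with 20 to 120 N. Pads are 22 mm wide; open, the fingers measure 114 mm over their backs; the gripper's body (76 mm by 85 mm) begins 54 mm behind the grasp point. The pads swing forward as they close: fully open they stand 13 mm farther back than shut.
Start: joints at [-1.392, 0.22, 1.526, -0, 1.395, -0.126], TCP at [0.188, -0.596, 0.231] pointing down, gripper open.
Joint ranges: [-2.98, 2.98], [-0.91, 2.08], [0.09, 2.57], [-1.24, 4.39], [0.2, 2.65], [-2.68, 2.68]. Speed limits (rad/s): [2.57, 2.57, 3.01, 3.14, 3.14, 3.14].

### API

Orientations are given as [roll, pitch, yaw] about the fixed x, y, z axes, in that order (R = Rz(yaw) Ry(pitch) Rx(roll)).
In Python, from plant import movep, move_l, set_joints, gripper_to, hold, inverse_kinematics, observe, get_image, get_calibration, Unreachable, job_done gives the robot as it stands. Calls block until the motion is done:
- movep(position, orientation): joint-space move of the TCP to a pose.
- move_l(position, feed=0.15, rotation=None, max_force=None): straight line of the TCP; rotation=None keeps the orientation; feed is the mean speed in m/s. With max_force (N) it stops when the force on the tool has changed by that much, and returns True; else False.
- set_joints(angles): joint-space move.
- gripper_to(opening, f_grip=None): finger opening in m; f_grip is the grip in N (None keeps the last); returns when the fingers have stopped.
- hold(seconds).
- inverse_kinematics(position, orientation): joint angles nearest the present ones, or None.
- observe(): the state.
- get_image(name): name is "scene" or "side" or "wrist"; returns (picture, depth): 480x640x3 uint8, red, green, blue; 480x640 float32, m along the optical axis (not along the pixel's ray), 0 where there is no reading.
- get_calibration(name): a dict with "intrinsics" (3x3 intrinsics, pixels), "world_from_camera" (4x4, takes a point from camera to world coordinates). Camera axes: x right, y down, z forward; pixel columns grow to the right and rows downward; lengths in m; the calibration is good to about 2 mm. A picture is of the moment at which its call begins: read the wrist's pose just before it. get_calibration takes no time and is no camera call; for the wrist camera it gives the pose at the moment of the call.
A pose or a line that the arm cannot do raises Unreachable and nothing moves.
- job_done(): hands the job in; it is judged then, once.
The state is a dict: "time_s": time; "q": joint angles; "joint_velocities": joint speeds; "joint_torque": joint torques, N m; "eef_pos": TCP position; "tcp_rot": TCP orientation; "ft_force": force on the tool from outside, world axes, zero at the start; "torque": the same for the moment, N m; "opening": finger opening in m; "grasp_force": force on a finger pad.
Only numpy, scipy, OpenCV 4.12 (cv2) and the standard library are available. Lean on these libraries where they do the work, as an engineer would, in place of code of your own. Each camera call takes 0.05 s, during which the arm holds its last target. There are 200 camera calls.

### The job

Take the old capacitor that was left standing in the open terminal compartment of the controller box and put it in the red scrap bin. Then fit the pale aluminium cover with the black bow handle: slide its plain edge (the one away from the two brass screws) under the lip of the blue hinged lid until it is fully home against its stop, without prising the lid up, and press the cover down flat against its sprung seal. Finish while still holding the cover pressed flat, ready for a workmate to do up the screws; leave the solder reel, the orange screwdriver and the black tape alone.

Things in the scene. Friction and masses are not known exactly. Their poses are not given: they have to be found in the camera images.
- box: Grey controller box, 210 (x) x 150 (y) x 62 mm, fixed. Origin: centre of its underside; x from the open terminal compartment (front) to the hinged lid (rear), z up. Compartment inside: x -89 to -34, y -61 to +61 mm, floor at z 37 mm. Side rims 3.5 mm thick rise to z 62 mm outside y +-71.5 mm; the front is open. Two black cable glands stand out 17 mm on the +y side
- box_stop (a point): Foot of the stop: middle of the upright face at box x +10 mm, z 55 mm, which the cover's plain edge meets when fully home, 20 mm under the lid (box axes). The ledge on which the cover lies is at z 55 mm: rear ledge box x -22 to +10, front ledge x -105 to -89 mm, side ledges y +-61 to +-71.5 mm
- lid (a joint): Hinge of the blue lid in rad: 0 closed, grows as the lid opens; hinge line at the rear of the box (box x 103 mm, z 62 mm). The closed lid lies on the rims; held shut by a weak spring and its own weight (about 2 N at the lip begins to lift it)
- lid_lip (a point): Middle of the front edge of the underside of the lid's flat part: box x -10 mm, z 62 mm when closed, 7 mm above the ledge. In front of it the lip is bent up as a lead-in, reaching about 7 mm further to the front and 4 mm up. The lid is 150 mm wide and 3 mm thick
- seal (a joint): Black sprung sealing strip in the front ledge (92 mm long, at box x -96 mm): travel in m, 0 = standing 5 mm above the ledge, 0.005 = flush with it. Spring force 2.5 N at the start, 5.5 N when flush
- cover_grip (a point): Centre of the bar of the cover's black bow handle. Bar: round, 10 mm thick, 90 mm long along the cover's y, 34 mm above the underside. Cover axes: x from the edge with two brass screws to the plain edge, z up. Aluminium plate 115 (x) x 136 (y) x 3 mm, 0.2 kg; the bar is 77.5 mm from the plain edge, 37.5 mm from the screw edge. At the start it lies flat on the bench
- cover_edge (a point): Middle of the lower edge of the cover's plain end (cover axes)
- cover_front (a point): Middle of the lower edge of the cover's screw end (cover axes)
- capacitor_center (a point): Centre (half-way up) of the old capacitor: white upright can, 35 mm diameter, 62 mm high, standing on the compartment floor; it stands out 37 mm above the box's rim
- bin: Red open scrap bin, 124 (x) x 90 (y) mm, rear wall 62 mm and front (-x) wall 42 mm high, walls 3 mm, floor 3 mm thick, fixed to the bench. Origin: centre of its underside
- reel: Solder reel, bystander, 59 mm diameter, 43 mm high, origin at the centre of its underside
- driver: Orange-handled screwdriver, bystander, 203 mm long, 24 mm thick, lying along its y, origin at the centre of its underside
- tape: Roll of black tape, bystander, 58 mm diameter, 19 mm high, origin at the centre of its underside

How it is judged:
On the way:
1. the capacitor lies in the scrap bin, let go (x of capacitor_center in the frame of bin between -0.06 and 0.06 m and y of capacitor_center in the frame of bin between -0.044 and 0.044 m and z of capacitor_center in the frame of bin below 0.055 m and contact force between the fingers and capacitor below 0.1 N), for 0.2 s.
At the end, for the whole second after the job is handed in: capacitor in the bin; cover edge under the lip within 5 mm of the stop, straight between the side rims, both ends within 2 mm of the ledge, seal pressed at least 3.3 of its 5 mm, lid closed (under 0.02 rad), fingers still holding the cover, at rest (x of capacitor_center in the frame of bin between -0.06 and 0.06 m and y of capacitor_center in the frame of bin between -0.044 and 0.044 m and z of capacitor_center in the frame of bin below 0.055 m and x of cover_edge in the frame of box_stop above -0.005 m and y of cover_edge in the frame of box_stop between -0.006 and 0.006 m and z of each of cover_edge, cover_front in the frame of box_stop below 0.002 m and angle between the x axis of cover_edge and the x axis of box, either way round below 0.07 rad and value of joint seal above 0.0033 m and value of joint lid below 0.02 rad and contact force between the fingers and cover above 1 N and linear speed of cover below 0.01 m/s); the arm keeps its last pose, push and grip.
It fails at once if the lid was prised up (lip lifted by more than about 8 mm) (value of joint lid above 0.07 rad).
It fails at once if a bystander was disturbed (moved more than 20 mm) (distance of any of reel, driver, tape from where it was at the start of the episode above 0.02 m).
It also fails if it takes over 45 s, if anything falls off the work surface, if the arm or the gripper's body presses on something with over 40 N, if the wrist force passes 120 N, or if a joint passes its speed limit or range.

## Working session

There is one attempt and no reset: what is moved stays moved. The work goes in short steps, each a Python script; the robot and the scene stay as the last script left them, time stands still between calls to the robot, and variables do not carry over. Pictures are saved under pics/ and viewed, at most 10 in all, crops included, and the job is handed in when it is done.

```bash
ls; mkdir -p pics; cat > h.py <<'E'
import numpy as np, cv2
from plant import *
def snap(n):
    c=get_calibration(n); p,d=get_image(n); return p,d,np.array(c["intrinsics"]),np.array(c["world_from_camera"])
def cloud(d,K,T):
    v,u=np.mgrid[:d.shape[0],:d.shape[1]]
    P=np.stack([(u-K[0,2])/K[0,0]*d,(v-K[1,2])/K[1,1]*d,d],-1)
    W=P@T[:3,:3].T+T[:3,3]; W[d<=0]=np.nan; return W
E
python3 - <<'E'
from h import *
for n in("scene","side"):
    p,d,K,T=snap(n); np.savez(n+".npz",p=p,d=d,K=K,T=T); cv2.imwrite(f"pics/{n}.png",p[...,::-1]); print(n,T.round(3).tolist(),(d>0).mean())
o=observe(); print(o)
E
```

```text
pics
scene [[-0.675, -0.464, 0.574, -0.158], [-0.738, 0.436, -0.515, 0.456], [-0.011, -0.771, -0.637, 0.823], [0.0, 0.0, 0.0, 1.0]] 0.9958626302083333
side [[0.934, -0.246, 0.258, 0.205], [-0.357, -0.619, 0.7, -1.025], [-0.013, -0.746, -0.666, 0.894], [0.0, 0.0, 0.0, 1.0]] 0.9958756510416666
{'time_s': 0.1, 'q': array([-1.39214177e+00,  2.21178998e-01,  1.52750636e+00, -2.36586941e-05,
        1.39467493e+00, -1.26079200e-01]), 'joint_velocities': array([ 8.69395391e-06, -2.76323895e-03, -1.21537370e-03, -5.21316998e-04,
       -1.31052821e-04,  5.53970757e-04]), 'joint_torque': array([ 1.28421943e-03, -4.98243999e+01, -3.90546834e+01, -2.20720885e-04,
        5.62847505e-03, -1.79509152e-05]), 'eef_pos': array([ 0.18742846, -0.59566498,  0.23028385]), 'tcp_rot': array([-3.13983612e+00, -1.99171797e-04,  3.04737746e-01]), 'ft_force': array([-0.17088157,  0.93531216, -0.11948864]), 'torque': array([-0.01490191, -0.03699519,  0.00602811]), 'grasp_force': 0.0, 'opening': 0.0855243581825196}
```

View pics/scene.png

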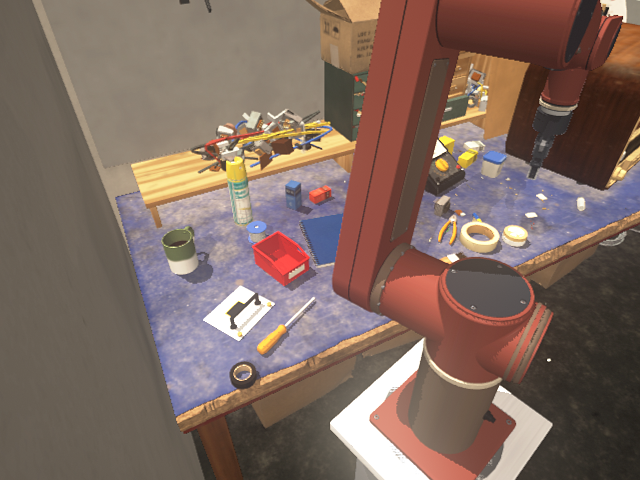

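View pics/side.png

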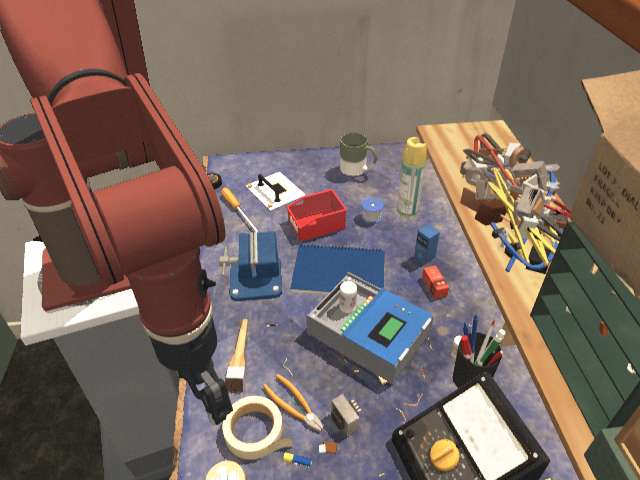

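The scene view shows the cover at (238,312) with the screw edge towards the lower right, the bin at (282,258), the driver at (287,325), the tape at (243,374) and the reel at (257,232). The side view shows the box at (370,325), the capacitor at (348,292), and the cover at (275,188). I'll localise these roughly from depth, then look with the wrist camera.

```bash
python3 - <<'E'
from h import *
for n,pts in(("scene",dict(coverplate=(218,315),bar=(243,311),bin=(282,262),driver=(275,340),tape=(243,365),reel=(257,226),mug=(180,235))),("side",dict(cap=(348,284),lid=(385,330),boxfrontL=(313,322),lidfarR=(432,322),lidnearR=(392,362),liprear=(372,290),comp=(330,310),bin=(317,220),bar=(268,185),tape=(215,178),vise=(258,245)))):
    z=np.load(n+".npz"); W=cloud(z['d'],z['K'],z['T'])
    for k,(u,v) in pts.items(): print(n,k,W[v,u].round(3))
print(get_calibration("wrist"))
# ik check of view poses
for p in((.62,-.2,.33),(.62,-.2,.4),(.45,.35,.35)):
    for y in (0,1.57,-1.57,3.14): print(p,y,inverse_kinematics(p,[np.pi,0,y]))
E
```

```text
scene coverplate [0.528 0.174 0.004]
scene bar [0.497 0.122 0.003]
scene bin [ 0.574 -0.062 -0.   ]
scene driver [0.368 0.122 0.013]
scene tape [0.357 0.216 0.022]
scene reel [ 0.711 -0.081  0.039]
scene mug [0.778 0.124 0.079]
side cap [ 0.516 -0.357  0.098]
side lid [ 0.548 -0.467  0.064]
side boxfrontL [ 0.428 -0.385  0.048]
side lidfarR [ 0.677 -0.441 -0.001]
side lidnearR [ 0.527 -0.539  0.065]
side liprear [ 0.573 -0.356  0.055]
side comp [ 0.475 -0.359  0.036]
side bin [ 0.547 -0.095  0.053]
side bar [0.482 0.112 0.035]
side tape [0.359 0.235 0.009]
side vise [ 0.376 -0.179  0.101]
{'intrinsics': array([[405.49810475,   0.        , 321.23343286],
       [  0.        , 405.49810475, 240.94371404],
       [  0.        ,   0.        ,   1.        ]]), 'world_from_camera': array([[ 0.30153966, -0.90462221, -0.30121833,  0.2648974 ],
       [-0.95345235, -0.28661515, -0.09370368, -0.57036124],
       [-0.00156731,  0.3154527 , -0.94894001,  0.37218541],
       [ 0.        ,  0.        ,  0.        ,  1.        ]])}
(0.62, -0.2, 0.33) 0 [-4.32988869e-01  2.41648828e-01  1.31900225e+
[... 360 characters left out ...]
-16
  1.70760512e+00  1.13780746e+00]
(0.62, -0.2, 0.4) 1.57 [-0.43298887  0.23783354  1.196154    0.          1.70760512 -0.43219254]
(0.62, -0.2, 0.4) -1.57 None
(0.62, -0.2, 0.4) 3.14 [-0.43298887  0.23783354  1.196154    0.          1.70760512 -2.00219254]
(0.45, 0.35, 0.35) 0 [ 5.22729060e-01  3.83738905e-02  1.50706611e+00 -4.44089210e-16
  1.59615265e+00  2.09352539e+00]
(0.45, 0.35, 0.35) 1.57 [ 5.22729060e-01  3.83738905e-02  1.50706611e+00 -4.44089210e-16
  1.59615265e+00  5.23525387e-01]
(0.45, 0.35, 0.35) -1.57 [ 0.52272906  0.03837389  1.50706611  0.          1.59615265 -2.61965992]
(0.45, 0.35, 0.35) 3.14 [ 0.52272906  0.03837389  1.50706611  0.          1.59615265 -1.04647461]
```

```bash
python3 - <<'E'
from h import *
def view(n,p,yaw):
    movep(p,[np.pi,0,yaw]); hold(0.2)
    im,d,K,T=snap("wrist"); np.savez(n+".npz",p=im,d=d,K=K,T=T); cv2.imwrite(f"pics/{n}.png",im[...,::-1]); print(n,observe()["time_s"],observe()["eef_pos"])
view("wcov",(.46,.12,.33),0)
view("wbox",(.51,-.42,.33),0)
E
```

```text
wcov 3.075 [0.46009833 0.11965817 0.32989875]
wbox 5.2833 [ 0.51048429 -0.4192342   0.33028962]
```

View pics/wbox.png

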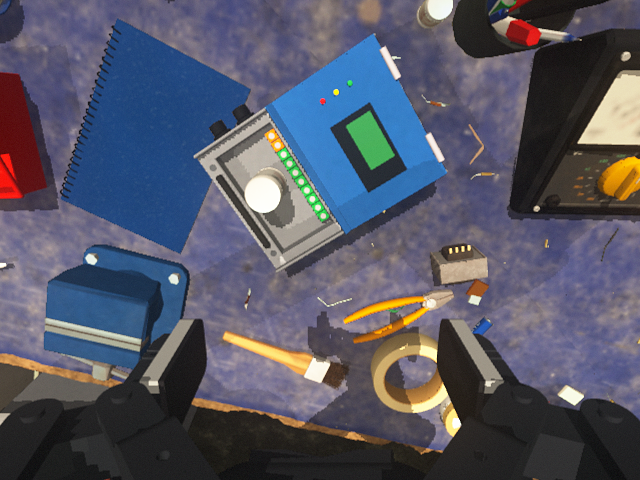

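View pics/wcov.png

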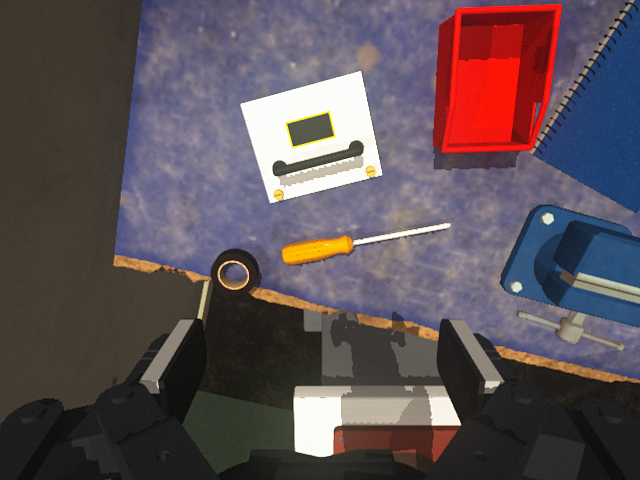

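The wbox view shows the lid front edge running from (267,112) to (342,235), the box front corners at (195,155) and (280,270), and the capacitor top at (264,194). In wcov the cover corners are at (241,103), (361,71), (382,176) and (270,203), with the screws on the lower edge, and the bin is at (500,80).

```bash
cat >> h.py <<'E'
def onplane(uv,K,T,z):
    uv=np.asarray(uv,float).reshape(-1,2)
    r=np.c_[(uv[:,0]-K[0,2])/K[0,0],(uv[:,1]-K[1,2])/K[1,1],np.ones(len(uv))]@T[:3,:3].T
    return (T[:3,3]+r*((z-T[2,3])/r[:,2])[:,None])[:,:2]
def biggest(m):
    c,_=cv2.findContours(m.astype(np.uint8),cv2.RETR_EXTERNAL,cv2.CHAIN_APPROX_NONE); return max(c,key=cv2.contourArea)
def rect(c,K,T,z):
    xy=onplane(c,K,T,z); (cx,cy),(w,h),a=cv2.minAreaRect((xy*1000).astype(np.float32))
    return (round(cx,1),round(cy,1)),(round(w,1),round(h,1)),round(a,2)
E
python3 - <<'E'
from h import *
z=np.load("wcov.npz"); p,d,K,T=[z[k] for k in "pdKT"]; hsv=cv2.cvtColor(p,cv2.COLOR_RGB2HSV); W=cloud(d,K,T)
roi=np.zeros(d.shape,bool); roi[50:225,225:400]=1
c=biggest(roi&(hsv[...,1]<60)&(hsv[...,2]>150)); print("cover",rect(c,K,T,.003))
q=cv2.approxPolyDP(cv2.convexHull(c),8,True)[:,0]; print(q.tolist(),(onplane(q,K,T,.003)*1000).round(1).tolist())
bar=roi&(W[...,2]>.02)&(hsv[...,2]<90); cb=biggest(bar); print("bar",rect(cb,K,T,.036), np.nanmedian(W[bar],0), np.nanpercentile(W[bar][:,2],[50,95]))
for nm,u,v in(("plate",(290,),(95,)),("bench",(200,),(100,))): print(nm,W[v[0],u[0]])
m=(hsv[...,1]>180)&((hsv[...,0]<8)|(hsv[...,0]>172)); m[:,:420]=0;m[170:]=0
hi=m&(W[...,2]>.035); 
(cx,cy),s,a=cv2.minAreaRect((W[hi][:,:2]*1000).astype(np.float32)); print("bin",cx,cy,s,a)
z=np.load("wbox.npz"); p,d,K,T=[z[k] for k in "pdKT"]; hsv=cv2.cvtColor(p,cv2.COLOR_RGB2HSV); W=cloud(d,K,T)
roi=np.zeros(d.shape,bool); roi[25:290,180:460]=1
top=roi&(W[...,2]>.05)&(W[...,2]<.075); print("boxtop depth",cv2.minAreaRect((W[top][:,:2]*1000).astype(np.float32)))
lid=roi&(hsv[...,0]>95)&(hsv[...,0]<115)&(hsv[...,1]>150)&(hsv[...,2]>120)
c=biggest(lid); print("lid",rect(c,K,T,.065),"z",np.nanmedian(W[lid][:,2]))
q=cv2.approxPolyDP(cv2.convexHull(c),8,True)[:,0]; print(q.tolist(),(onplane(q,K,T,.065)*1000).round(1).tolist())
cap=roi&(W[...,2]>.09); print("cap",rect(biggest(cap),K,T,.099),np.nanpercentile(W[cap],50,axis=0))
E
```

```text
cover ((504.9, 130.4), (115.4, 136.6), 14.43)
[[360, 71], [382, 174], [270, 203], [240, 104]] [[576.8, 79.3], [466.8, 50.5], [432.5, 181.1], [543.3, 209.7]]
bar ((486.8, 125.0), (10.8, 98.1), 14.2) [0.48593613 0.12512311 0.03723314] [0.03723314 0.03883634]
plate [0.55260732 0.15473881 0.00218294]
bench [ 0.54743676  0.25435124 -0.00148341]
bin 561.7125244140625 -48.42240905761719 (129.70108032226562, 95.7834701538086) 1.935648798942566
boxtop depth ((537.5386352539062, -418.70025634765625), (150.4534912109375, 212.17343139648438), 32.277950286865234)
lid ((559.7, -453.9), (149.6, 119.6), 32.37) z 0.0635668862137394
[[372, 34], [446, 172], [345, 233], [266, 106]] [[653.8, -463.6], [529.5, -543.0], [465.2, -443.2], [591.7, -365.2]]
cap ((514.4, -363.7), (33.7, 34.3), 88.38) [ 0.5142594  -0.36359698  0.0971825 ]
```

```bash
python3 - <<'E'
from h import *
R=np.radians
gripper_to(.06,40)
o=[np.pi,0,R(122.35)]
movep((.5143,-.3636,.15),o)
print(move_l((.5143,-.3636,.068),feed=.12,max_force=12))
gripper_to(.02,40); s=observe(); print(s["time_s"],s["opening"],s["grasp_force"],s["eef_pos"])
if s["grasp_force"]>5:
    move_l((.5143,-.3636,.20),feed=.2)
    movep((.5617,-.0484,.17),[np.pi,0,R(92)])
    s=observe(); print(s["time_s"],s["opening"],s["grasp_force"],s["eef_pos"])
    print(move_l((.5617,-.0484,.042),feed=.15,max_force=8))
    gripper_to(.052); hold(.1)
    move_l((.5617,-.0484,.18),feed=.25)
    im,d,K,T=snap("side"); cv2.imwrite("pics/s2.png",im[140:350,180:460,::-1]); print(observe()["time_s"])
E
```

```text
False
8.625 0.03427848121451968 39.64062809944153 [ 0.51495143 -0.36427872  0.06937816]
10.65 0.03394822678523209 39.67243731021881 [ 0.56155996 -0.04906024  0.1694927 ]
False
12.8167
```

View pics/s2.png

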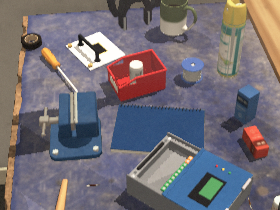

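The capacitor is standing inside the bin at (137,68) in the crop. Next I'll pick up the cover.

```bash
cat >> h.py <<'E'
from scipy.spatial.transform import Rotation as Ro
BY=np.radians(-57.65); BOX=np.array([.5375,-.4187,0])
def tcp_for(ex,ey,ez,tilt,off):
    """TCP pose putting cover_edge at (ex,ey,ez) mm in box axes, plain edge tilted down; off = TCP in cover_edge axes, mm"""
    C=Ro.from_euler('z',BY)*Ro.from_euler('y',tilt)
    p=BOX+Ro.from_euler('z',BY).apply(np.array([ex,ey,ez])/1000)+C.apply(np.array(off)/1000)
    return p,(C*Ro.from_euler('z',np.pi/2)*Ro.from_euler('x',np.pi)).as_euler('xyz')
def where(off):
    s=observe(); R=Ro.from_euler('xyz',s["tcp_rot"]); C=R*Ro.from_euler('x',-np.pi)*Ro.from_euler('z',-np.pi/2)
    e=s["eef_pos"]-C.apply(np.array(off)/1000); b=Ro.from_euler('z',-BY)
    print("t",s["time_s"],"edge mm",(b.apply(e-BOX)*1000).round(1),"rot",(b*C).as_euler('xyz').round(3),"F box",b.apply(s["ft_force"]).round(1),"open",round(s["opening"],4),"grip",round(s["grasp_force"],1))
OFF=[-77.5,0,15]
E
python3 - <<'E'
from h import *
R=np.radians; p=np.array([.4858,.1253])
gripper_to(.04,80)
movep((*p,.09),[np.pi,0,R(104.45)])
print(move_l((*p,.014),feed=.1,max_force=10))
print(observe()["eef_pos"]); gripper_to(.0,80); s=observe(); print(s["time_s"],s["opening"],s["grasp_force"],s["eef_pos"],s["tcp_rot"])
if s["opening"]>.006:
    move_l((*p,.16),feed=.2)
    q,o=tcp_for(-45,0,110,.05,OFF); movep(q,o)
    q,o=tcp_for(-32,0,80,.05,OFF); move_l(q,feed=.1); hold(.3)
    where(OFF)
    for n in("wrist","side"):
        im,d,K,T=snap(n); np.savez(n+"3.npz",p=im,d=d,K=K,T=T); cv2.imwrite(f"pics/{n}3.png",im[...,::-1] if n=="wrist" else cv2.resize(im[240:420,250:490,::-1],None,fx=2.5,fy=2.5))
E
```

```text
False
[0.48644388 0.12524678 0.01453883]
15.25 0.007332324971526803 78.15916657447815 [0.48638418 0.12539582 0.01488607] [3.14044225e+00 2.46774900e-04 1.82312381e+00]
t 18.5333 edge mm [-31.7   0.2  80.7] rot [0.    0.049 0.   ] F box [ 0.2 -0.2 -2.1] open 0.0073 grip 77.9
```

View pics/wrist3.png

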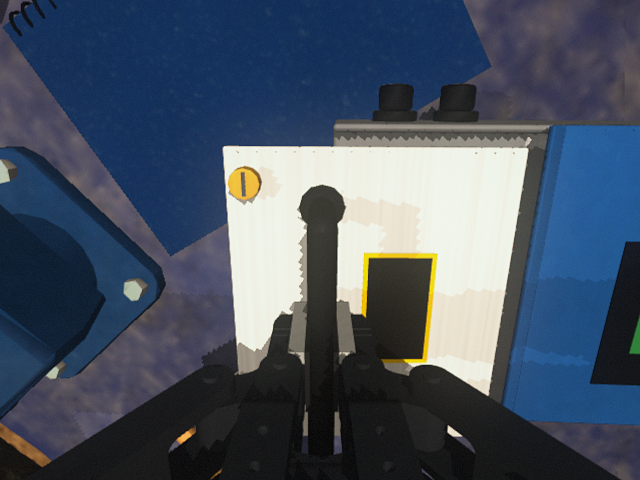

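View pics/side3.png

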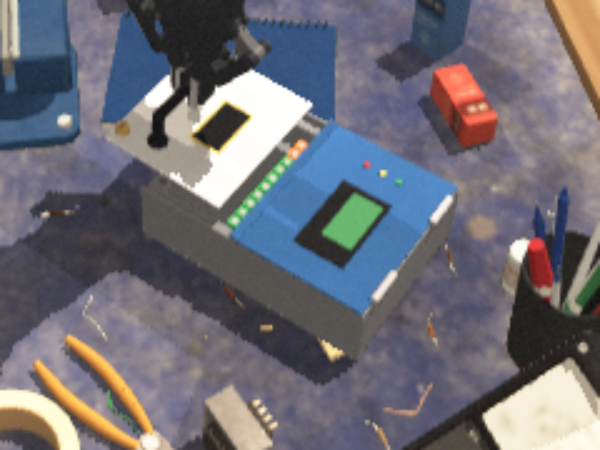

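The wrist view shows the plate's +y edge at row ~147 (corners (223,147) and (528,147)), the outer +y rim edge at row ~123, and the lid corner at (552,126). I'll check y and yaw from these.

```bash
python3 - <<'E'
from h import *
z=np.load("wrist3.npz"); p,d,K,T=[z[k] for k in "pdKT"]; b=Ro.from_euler('z',-BY); g=cv2.cvtColor(p,cv2.COLOR_RGB2GRAY).astype(int); W=cloud(d,K,T)
def tobox(uv,z): xy=onplane(uv,K,T,z); return (b.apply(np.c_[xy-BOX[:2],0*xy[:,:1]])*1000)[0,:2].round(1)
for u in (240,300,350,400,450,500): 
    col=g[100:180,u]; v=100+np.where(col>200)[0][0]; x0=-31.7-(520-u)*.38
    zt=.0807+.003+(-31.7-tobox((u,v),.085)[0])*.049/1000
    r=np.where(np.diff(g[105:v-4,u]))[0]; 
    print(u,v,"cover edge",tobox((u,v),zt), "grad rows",[(105+i,int(np.diff(g[105:v,u])[i])) for i in np.where(abs(np.diff(g[105:v,u]))>22)[0]])
for v in (118,120,122,124,126,134,138): print(v,"x420 @62",tobox((420,v),.062),tobox((520,v),.062),tobox((600,v),.065))
for u in (240,300): print(W[155,u])
lidm=(cv2.cvtColor(p,cv2.COLOR_RGB2HSV)[...,0]>95)&(p[...,2]>150)&(p[...,0]<90)
for u in (570,600,630): 
    v=np.where(lidm[:,u]&(np.arange(480)>60))[0]; print("lid",u,v[0],v[-1],tobox((u,v[0]),.065),tobox((u,v[-1]),.065))
E
```

```text
240 147 cover edge [-140.    67.4] grad rows [(np.int64(145), 144)]
300 147 cover edge [-117.8   67.5] grad rows [(np.int64(145), 53)]
350 147 cover edge [-99.3  67.5] grad rows [(np.int64(123), 38), (np.int64(138), 27)]
400 147 cover edge [-80.7  67.5] grad rows [(np.int64(123), 37), (np.int64(124), 23), (np.int64(130), -26), (np.int64(135), 47)]
450 148 cover edge [-62.1  67.2] grad rows [(np.int64(121), 25), (np.int64(123), 23), (np.int64(124), 31), (np.int64(128), -26), (np.int64(139), 38), (np.int64(146), 67)]
500 148 cover edge [-43.6  67.2] grad rows [(np.int64(124), 36), (np.int64(131), -24), (np.int64(137), 37)]
118 x420 @62 [-69.8  77.2] [-28.8  77.3] [ 1.6 77.5]
120 x420 @62 [-69.7  76.4] [-28.6  76.5] [ 1.8 76.7]
122 x420 @62 [-69.6  75.6] [-28.5  75.7] [ 1.9 76. ]
124 x420 @62 [-69.6  74.8] [-28.4  74.9] [ 2.1 75.2]
126 x420 @62 [-69.5  74. ] [-28.3  74.1] [ 2.3 74.4]
134 x420 @62 [-69.3  70.7] [-27.8  70.9] [ 2.9 71.3]
138 x420 @62 [-69.1  69.1] [-27.5  69.3] [ 3.3 69.7]
[ 0.51689725 -0.26569199  0.08881201]
[ 0.52887247 -0.28460081  0.08738331]
lid 570 126 362 [-9.6 74.4] [ 11.7 -37.4]
lid 600 126 276 [ 2.3 74.4] [16.2  8.6]
lid 630 128 240 [14.2 73.7] [25.4 26.1]
```

Alignment is within 1 mm, so I'll insert it.

```bash
python3 - <<'E'
from h import *
def go(ex,ez,tilt,feed,mf=None):
    q,o=tcp_for(ex,.3,ez,tilt,OFF); r=move_l(q,feed=feed,rotation=o,max_force=mf); print(r,end=" "); where(OFF); return r
if not go(-30,60,.05,.05,6) and not go(-19,58,.05,.04,6):
    go(-19,52.5,.05,.015,4)
E
```

```text
False t 19.1833 edge mm [-30.3   0.2  59.3] rot [-0.     0.051 -0.   ] F box [ 0.6 -0.3 -3. ] open 0.0071 grip 77.9
False t 19.6167 edge mm [-18.7   0.2  58.1] rot [ 0.    0.05 -0.  ] F box [-0.8  0.1 -3.4] open 0.0073 grip 78.0
True t 19.9417 edge mm [-19.2   0.4  53.9] rot [ 0.    0.05 -0.  ] F box [2. 1. 2.] open 0.0075 grip 78.5
```

```bash
python3 - <<'E'
from h import *
def go(ex,ez,tilt,feed,mf=None):
    q,o=tcp_for(ex,.3,ez,tilt,OFF); r=move_l(q,feed=feed,rotation=o,max_force=mf); print(r,end=" "); where(OFF); return r
go(-18,54.8,.05,.02)
go(0,54.8,.05,.03,7)
go(16,54.6,.045,.02,9)
E
```

```text
False t 20.2167 edge mm [-18.2   0.4  54.9] rot [0.   0.05 0.  ] F box [-2.1 -0.6  2. ] open 0.0075 grip 78.5
False t 20.9667 edge mm [ 0.8  0.2 54.9] rot [ 0.     0.048 -0.   ] F box [ 1.2 -0.1 -0.4] open 0.0074 grip 78.2
True t 21.5167 edge mm [ 9.1  0.6 54.3] rot [ 0.     0.049 -0.   ] F box [-0.7  0.2  2.8] open 0.0074 grip 78.9
```

```bash
python3 - <<'E'
from h import *
def go(ex,ez,tilt,feed,mf=None):
    q,o=tcp_for(ex,.3,ez,tilt,OFF); r=move_l(q,feed=feed,rotation=o,max_force=mf); print(r,end=" "); where(OFF); return r
hold(.2); where(OFF)
go(15,54.3,.045,.01,10); hold(.2); where(OFF)
E
```

```text
t 21.7167 edge mm [ 9.1  0.6 54.3] rot [0.    0.049 0.   ] F box [2.4 1.2 1.7] open 0.0072 grip 78.8
True t 22.1083 edge mm [ 8.7  0.6 53.4] rot [-0.     0.053  0.   ] F box [-1.7 -0.   4.2] open 0.0073 grip 79.0
t 22.3083 edge mm [ 8.7  0.6 53.4] rot [-0.     0.053  0.   ] F box [-1.6 -1.   4.5] open 0.0073 grip 79.0
```

```bash
python3 - <<'E'
from h import *
def go(ex,ez,tilt,feed,mf=None):
    q,o=tcp_for(ex,.3,ez,tilt,OFF); r=move_l(q,feed=feed,rotation=o,max_force=mf); print(r,end=" "); where(OFF); return r
go(9.5,54.3,.02,.015,15)
go(9.5,53.8,.0,.015,15)
go(9.8,50,-.01,.01,15); hold(.3); where(OFF)
im,d,K,T=snap("side"); cv2.imwrite("pics/side4.png",cv2.resize(im[240:420,250:490,::-1],None,fx=2.5,fy=2.5))
E
```

```text
False t 22.5833 edge mm [ 9.3  0.6 54.5] rot [0.   0.02 0.  ] F box [-1.   0.6  4.1] open 0.007 grip 79.0
True t 22.8 edge mm [ 9.5  0.6 55. ] rot [0.    0.001 0.   ] F box [-0.  -0.1  5. ] open 0.0073 grip 79.1
True t 23.1 edge mm [ 9.6  0.6 55.1] rot [ 0.    -0.001 -0.   ] F box [-0.8  0.2  4.7] open 0.0074 grip 79.1
t 23.4 edge mm [ 9.6  0.6 55.1] rot [ 0.    -0.001 -0.   ] F box [-0.1 -0.3  5.2] open 0.0073 grip 79.1
```

View pics/side4.png

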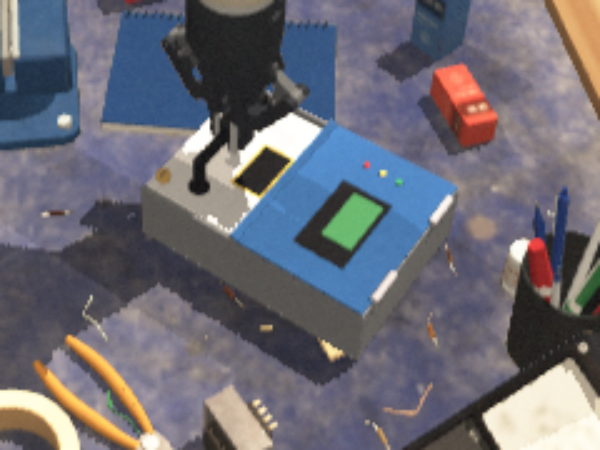

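The cover is home under the lid and the lid is shut; now I'll press it down more firmly in small steps.

```bash
python3 - <<'E'
from h import *
for ez in (54.3,53.6,53.0,52.4,51.8):
    q,o=tcp_for(10.2,.5,ez,0,OFF); move_l(q,feed=.01,rotation=o); hold(.25); print(ez,end=" "); where(OFF)
    s=observe()["ft_force"][2]
    if s>13: break
E
```

```text
54.3 t 23.9667 edge mm [ 9.4  0.6 54.7] rot [-0.     0.002  0.   ] F box [-4.8 -1.5 10.9] open 0.0072 grip 79.7
53.6 t 24.4667 edge mm [ 9.5  0.6 54.7] rot [-0.     0.002  0.   ] F box [-6.9 -0.3 14.5] open 0.0073 grip 80.3
```

```bash
python3 - <<'E'
from h import *
im,d,K,T=snap("wrist"); W=cloud(d,K,T); b=Ro.from_euler('z',-BY)
B=b.apply((W-BOX).reshape(-1,3)).reshape(W.shape)*1000
ok=np.isfinite(B[...,2])
def reg(n,x0,x1,y0,y1,z0=45,z1=80):
    m=ok&(B[...,0]>x0)&(B[...,0]<x1)&(B[...,1]>y0)&(B[...,1]<y1)&(B[...,2]>z0)&(B[...,2]<z1); print(n,m.sum(),np.median(B[m],0).round(2) if m.any() else "")
for x in range(-102,-18,12): reg(f"plate x{x}",x,x+8,46,64)
reg("rim",-95,-30,72.5,74.5); 
for x in (0,30,60,90): reg(f"lid{x}",x-5,x+5,40,70)
cv2.imwrite("pics/w5.png",im[...,::-1]); where(OFF)
E
```

```text
plate x-102 994 [-97.75  56.34  63.63]
plate x-90 970 [-86.02  55.18  57.17]
plate x-78 1048 [-73.68  54.46  57.6 ]
plate x-66 1012 [-62.17  54.79  57.45]
plate x-54 975 [-50.    55.17  57.16]
plate x-42 982 [-38.    55.24  57.17]
plate x-30 980 [-26.03  55.25  57.18]
rim 982 [-63.38  73.51  61.06]
lid0 2208 [5.000e-02 5.576e+01 6.397e+01]
lid30 2234 [29.88 55.45 64.14]
lid60 0 
lid90 0 
t 24.5167 edge mm [ 9.5  0.6 54.7] rot [-0.     0.002  0.   ] F box [-7.7 -1.6 14.5] open 0.0072 grip 80.3
```

View pics/w5.png

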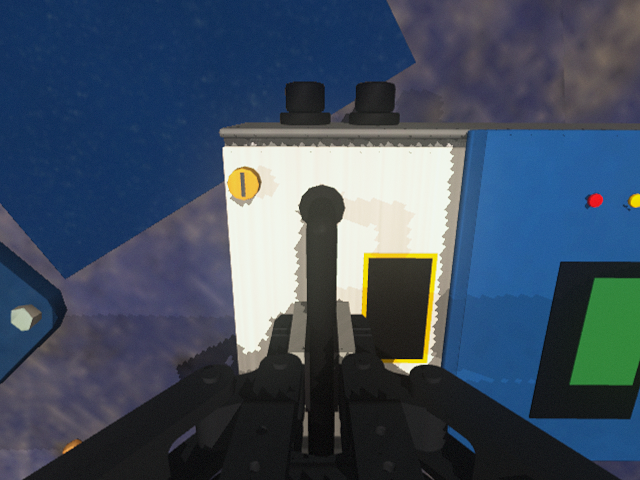

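The plate reads level (57.2 mm throughout, against 61.1 for the rim, so it is flush on the ledge). Its front corner at (223,146) lines up with the rim end at (220,130), and the lid reads closed. Handing in.

```bash
python3 -c "
from h import *
hold(.3); where(OFF); print(job_done())"
```

```text
t 24.8167 edge mm [ 9.5  0.6 54.7] rot [-0.     0.002  0.   ] F box [-7.7 -1.  14.3] open 0.007 grip 80.3
the job is handed in; nothing more can be done
None
```

I put the capacitor in the scrap bin, slid the cover home under the closed lid, and handed in at about 25 s with the arm still pressing the cover flat at about 14 N; no verdict came back.

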